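# Turn the grinder's burr carrier until it drops home

## Task

Two coffee grinders stand open on the worktop; in one of them the burr carrier is sitting high, its two lugs riding on the rim. Take that carrier by its upright grip and turn it, pressing down lightly, until its lugs drop into the two notches and it is fully home, then let go. Leave the carrier in the other grinder as it is.

Things in the scene. Friction and masses are not known exactly. Their poses are not given: they have to be found in the camera images.
- grinder: Fixed round black grinder, 92 mm high, 116 mm wide at the foot; origin under its centre, z up. An aluminium collar (92 mm outside, 71 mm inside) rings a bore whose floor is at z = 70 mm. The collar has two notches, towards the grinder's +x and -x (the outlet chute faces -x), each spanning 49 degrees (about 33 mm), from the rim at z = 92 mm down to z = 76 mm.
- carrier: Loose steel disc, 66 mm wide, 14 thick, about 0.15 kg; origin at the centre of its underside, z up. Two lugs along its +x and -x, 14 mm wide, reach 45 mm from the axis, undersides at z = 8. Unchanged by a half turn. Starts 84 mm above the grinder's origin, lugs on the rim 40 to 75 degrees anticlockwise of the notches; with lugs within about 9 degrees of them it drops 14 mm to the bore floor.
- carrier_grip (a point): Point on the carrier's axis, 40 mm above its origin, in its upright grey grip: a bar 44 mm long along the carrier's x (in line with the lugs), 14 mm thick along its y, from z = 14 to 53 mm above the origin. Pinch it across its thickness, fingertips no more than 15 mm below this point, so that they stay clear of the collar when it has dropped. Axes as the carrier's.
- other_carrier: A carrier of the same shape that is already home, lugs in the notches, loose in a second, identical fixed grinder at least 15 cm from the first; origin at the centre of its underside. Leave it alone.

How it is judged (in metres and radians):
At the end, for the whole second after the job is handed in: The carrier lies in its grinder with its lugs down in the notches: origin less than 73 mm above the grinder's (home is 70), within 6 mm of the axis, tilted less than 4 degrees and at rest (z of carrier in the frame of grinder below 0.073 m and horizontal distance between carrier and grinder below 0.006 m and angle between carrier's own z axis and vertical below 0.07 rad and linear speed of carrier below 0.02 m/s); the robot touches nothing.
It fails at once if the carrier in the other grinder was moved by more than 10 mm (distance of other_carrier from where it was at the start of the episode above 0.01 m).
It also fails if it takes over 32 s, if anything falls off the work surface, if the arm or the gripper's body presses on something with over 40 N, if the wrist force passes 120 N, or if a joint passes its speed limit or range.

## Robot

A 6-joint arm with a two-finger parallel gripper is mounted at the origin on a cart in front of the work surface, level with it; the furniture and walls round the work are solid. World frame = base frame: x ahead of the robot, y to its left, z up, the work surface at z = 0. Lengths are in mm, angles in rad, forces in N, time in s.
With the tool pointing down it reaches from about 275 to 1000 mm from the base axis. Payload 8.4 kg.
Tool frame: the origin (TCP) lies at the very end of the fingers, on their centre line; the grasp point (between the pads) lies 19 mm behind it (r.pinch_z is the distance from the TCP to the grasp point, in mm); z points along the fingers, y is the line along which they close (so a half turn about z gives the same grasp; the last joint's range is limited). The gripper opens to 85 mm and grips with 20 to 120 N. Pads are 22 mm wide; open, the fingers measure 114 mm over their backs; the gripper's body (76 mm by 85 mm) begins 54 mm behind the grasp point. The pads swing forward as they close: fully open they stand 13 mm farther back than shut.
Start: joints at [-1.198, 0.353, 1.633, -0, 1.155, -0.002], TCP at [228.803, -581.616, 231.281] pointing down, gripper open.
Joint ranges: [-2.63, 2.63], [-0.92, 2.1], [0.06, 2.66], [-1.3, 4.44], [0, 2.69], [-3.02, 3.02]. Speed limits (rad/s): [2.22, 2.22, 2.79, 3.14, 3.14, 3.14].

## Interface

Orientations are given as [roll, pitch, yaw] about the fixed x, y, z axes, in that order (R = Rz(yaw) Ry(pitch) Rx(roll)).
In Python, from rig import r gives the robot as it stands.
- The arm moves only by the tool carry_out, never from a script. Its argument "series" is a list of rows, each a list of 7 numbers: the turn, a rotation vector about the tool's x, y, z as a fraction of full scale, then the shift along the tool's x, y, z as a fraction of full scale, then the gripper command: -1 is fully open, 1 is shut, values between are in proportion. A call has 1 to 8 rows; each row is the pose to reach, as a shift and turn from the pose commanded when the call began, along the tool's axes at that moment, turning the shorter way round; what a row does not reach only later rows make up. Full scale, the value 1, is 0.25 m for a shift and pi rad for a turn. A row lasts 1/8 s, in which the tool goes at most 62.5 mm and 10.7 degrees, less where a joint would pass 70% of its speed; a pose out of reach is approached as far as the arm can. A call with a number of a shift or a turn outside -1 to 1 is refused whole. A call with a gripper value outside its range is refused whole. The fingers move at their own pace and stop on an object; "force" is the grip in N (left out, the last holds). Time passes only in rows, so rows that repeat a pose let the fingers close. It gives the time, the measured TCP pose, the force, the opening and the grip force at its end, in the units of the state.
- r.sense(): the state, without advancing time (a new reading comes with each control period).
- r.grab_frame(name): name is "scene" or "top"; returns the picture (480x640x3 uint8, red, green, blue); there is no depth.
- r.get_calibration(name): a dict with "K" (3x3 intrinsics, pixels), "pose" (4x4, takes a point from camera to world coordinates). Camera axes: x right, y up, looking along -z (the intrinsics and any distortion apply to the point x, -y, -z); pixel columns grow to the right and rows downward; lengths in mm; the calibration is good to about 2 mm. A picture is of the moment at which its call begins. get_calibration takes no time and is no camera call.
- r.sign_off(): hands the job in; it is judged then, once.
Trained networks look in the newest picture that a camera, given by its name, has taken for a name from the list of things; names that differ only in an ending like _2 or _b are one class to them, and where a whole thing is asked for, a point or a joint stands for the part that bears it (a point fixed in the world has none). Each returns a list of dicts, best first, with "score" (0 to 1); they miss things now and then, are a little off and sometimes report something else, mostly with a low value. They report only what shows in the picture. A call takes as long as a camera call.
- r.silhouettes(camera, label): "region" (480x640 bool, what is visible of it) and "position" ([row, column] in pixels, amid what is visible of it).
The state is a dict: "clock": time; "qpos": joint angles; "qvel": joint speeds; "joint_efforts": joint torques, N m; "eef_pos": TCP position; "tcp_rot": TCP orientation; "contact_force": force on the tool from outside, world axes, zero at the start; "wrist_torque": the same for the moment, N m; "opening": opening from 0.0 (shut) to 1.0 (fully open); "grasp_force": force on a finger pad.
Only numpy, scipy, OpenCV 4.12 (cv2) and the standard library are available. Lean on these libraries where they do the work, as an engineer would, in place of code of your own. Each camera call takes 0.05 s, during which the arm holds its last target. There are 200 camera calls.

## Working session

There is one attempt and no reset: what is moved stays moved. The work goes in short steps, Python scripts to look and compute and a tool call to move; the robot and the scene stay as the last step left them, time stands still between calls to the robot, and variables do not carry over. Pictures are saved under pics/ and viewed, at most 10 in all, crops included, and the job is handed in when it is done.

Besides the shell and the picture viewer there is one more tool, called after ">>>" as a command line: name --pt "numbers of a row" for each row, then --argument value for the rest. carry_out: Moves the arm, as the interface text tells. Its arguments: {"type":"object","properties":{"series":{"type":"array"},"force":{"type":"number"}},"required":["series"]}

```bash
mkdir -p pics; cat > h.py <<'E'
from rig import r
import numpy as np, cv2
def cal(n):
    c=r.get_calibration(n); return np.array(c["K"]),np.array(c["pose"])
def ray(n,row,col):
    K,P=cal(n); d=np.linalg.inv(K)@[col,row,1]; d=P[:3,:3]@(d*[1,-1,-1]); return P[:3,3],d
def at(n,row,col,z):
    o,d=ray(n,row,col); return o+d*(z-o[2])/d[2]
def proj(n,p):
    K,P=cal(n); q=P[:3,:3].T@(np.array(p)-P[:3,3])*[1,-1,-1]; q=K@q; return q[1]/q[2],q[0]/q[2]
def save(n,f):
    im=np.array(r.grab_frame(n)); cv2.imwrite(f"pics/{f}.png",im[...,::-1]); return im
E
python3 - <<'E'
from h import *
np.set_printoptions(precision=1,suppress=True)
for n in("scene","top"):
    save(n,n+"0"); print(n,cal(n)[1][:3,3],cal(n)[0][0], r.get_calibration(n).keys())
    for l in("grinder","carrier","carrier_grip"):
        for d in r.silhouettes(n,l):
            p=d["position"]; print(l,round(d["score"],2),p,int(d["region"].sum()),at(n,*p,90))
print(r.sense())
E
```

```text
scene [ -95.3 -643.4  475.2] [492.3   0.  322.1] dict_keys(['K', 'pose'])
grinder 0.8 [307.6, 343.1] 3831 [ 325.7 -295.    90. ]
carrier 0.64 [258.3, 351.2] 1524 [ 436.1 -215.6   90. ]
carrier_grip 0.6 [264.1, 351.6] 1520 [ 422.5 -227.9   90. ]
carrier_grip 0.57 [221.3, 281.8] 709 [450.5 -37.4  90. ]
top [ 324.2 -120.7  959.2] [523.2   0.  325.7] dict_keys(['K', 'pose'])
grinder 0.87 [266.9, 369.6] 1857 [ 394.1 -205.3   90. ]
carrier 0.76 [255.4, 379.9] 1358 [ 413.5 -222.6   90. ]
carrier_grip 0.76 [252.5, 382.8] 1413 [ 418.4 -227.5   90. ]
{'clock': 0.4, 'qpos': array([-1.2,  0.4,  1.6, -0. ,  1.2, -0. ]), 'qvel': array([-0., -0., -0., -0.,  0.,  0.]), 'joint_efforts': array([ -0. , -60.5, -34.2,  -0. ,   0. ,  -0. ]), 'eef_pos': array([ 228.8, -581.5,  231.2]), 'tcp_rot': array([-3.1,  0. ,  0.4]), 'contact_force': array([-0.5,  0.7,  0.8]), 'wrist_torque': array([ 0.1,  0. , -0. ]), 'grasp_force': 0.0, 'opening': 1.0000876809800885}
```

```bash
python3 -c "
import cv2,numpy as np
a=cv2.imread('pics/scene0.png');b=cv2.imread('pics/top0.png')
cv2.imwrite('pics/both0.png',cv2.resize(np.vstack([a,b]),(448,600),interpolation=cv2.INTER_AREA)[:,:])"
```

```text
(no output)
```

View pics/top0.png

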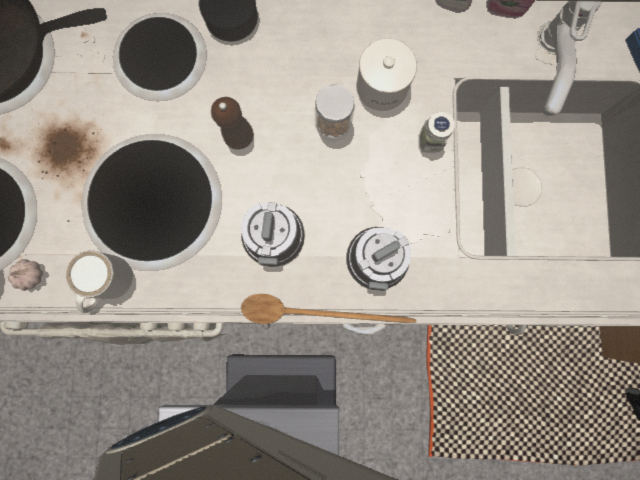

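The top view shows two grinders, at about (col 271, row 232) and (col 380, row 256). Both chutes face down the image. The right-hand grip is turned away from its chute line, so that is probably the high carrier. I'll zoom in to check.

```bash
python3 -c "
import cv2,numpy as np
b=cv2.imread('pics/top0.png');a=cv2.imread('pics/scene0.png')
cv2.imwrite('pics/z0.png',np.vstack([cv2.resize(b[195:300,225:425],(800,420),interpolation=cv2.INTER_CUBIC)]))
cv2.imwrite('pics/z1.png',cv2.resize(a[180:360,230:430],(640,576),interpolation=cv2.INTER_CUBIC))"
```

```text
(no output)
```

View pics/z0.png

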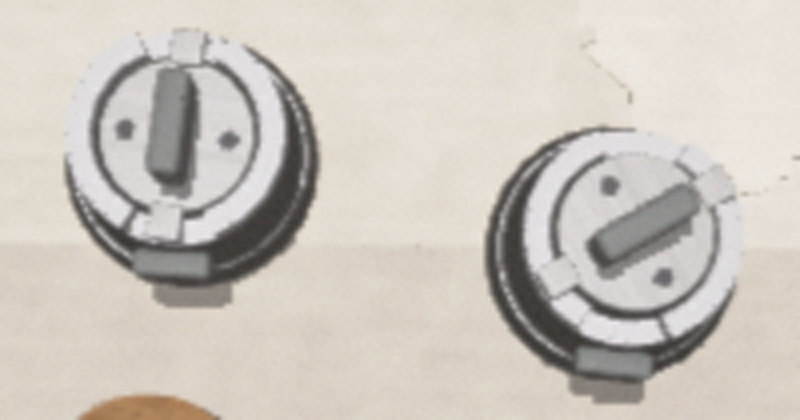

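View pics/z1.png

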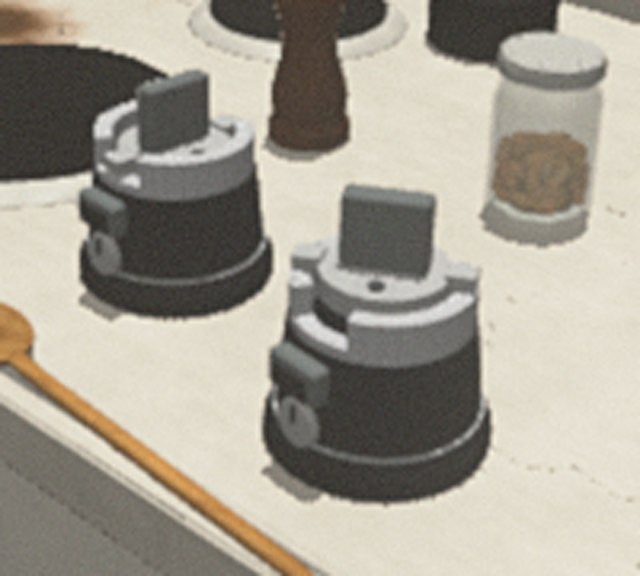

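Both views show the right-hand grinder's carrier sitting high with its lugs off the notches. In the zoomed crop its lugs are at (555,278) and (716,186), and the near notch is around (622,335). Next I'll measure the pose.

```bash
python3 - <<'E'
from h import *
np.set_printoptions(precision=1,suppress=True)
t=lambda u,v,z: at("top",195+(v+.5)/4-.5,225+(u+.5)/4-.5,z)
s=lambda u,v,z: at("scene",180+(v+.5)/3.2-.5,230+(u+.5)/3.2-.5,z)
a,b=t(555,276,98),t(716,186,98); print("lugs",a,b,(a+b)/2,np.linalg.norm(a-b),np.degrees(np.arctan2(*(b-a)[1::-1])))
g=[t(597,248,137),t(692,192,137)]; print("grip top",g,np.mean(g,0),np.degrees(np.arctan2(*(g[1]-g[0])[1::-1])))
for e in((582,328),(663,328),(682,150)): print("notch edge",t(*e,92))
# collar circle top: left,right,top,bottom extremes
for e in((523,238),(743,238),(630,130),(635,345)): print("collar",t(*e,92))
print("chute",t(613,362,70)); 
g=[s(345,188,137),s(436,195,137)]; print("scene grip top front edge",g)
E
```

```text
lugs [ 398.8 -194.2   98. ] [ 436.9 -261.3   98. ] [ 417.8 -227.8   98. ] 77.16682436047321 -60.403844989312795
grip top [array([ 406.6, -207.5,  137. ]), array([ 429.3, -245.4,  137. ])] [ 418.  -226.5  137. ] -59.09654935569165
notch edge [ 377.8 -205.9   92. ]
notch edge [ 378.1 -239.5   92. ]
notch edge [ 452.8 -248.2   92. ]
collar [ 415.1 -181.4   92. ]
collar [ 415.9 -273.3   92. ]
collar [ 461.1 -226.4   92. ]
collar [ 371.  -227.9   92. ]
chute [ 364.9 -221.2   70. ]
scene grip top front edge [array([ 402.8, -214. ,  137. ]), array([ 427.7, -248.6,  137. ])]
```

The centre is about (417,-227.5), the bar points at about -60°, and the grinder's x axis at about -7°. So the carrier needs about +53° in yaw, anticlockwise from above. That is the opposite sense to the task text, but the picture is clear. I'll set tool yaw to -60° and compute the approach.

```bash
cat >> h.py <<'E'
from scipy.spatial.transform import Rotation as Ro
def plan(p,yaw):
    s=r.sense(); R=Ro.from_euler("xyz",s["tcp_rot"]); T=Ro.from_euler("xyz",[180,0,yaw],degrees=True)
    print("t",s["clock"],"rpy",np.degrees(s["tcp_rot"]).round(1),"pos",s["eef_pos"].round(1),"F",s["contact_force"].round(1),"M",s["wrist_torque"].round(2))
    print("turn",((R.inv()*T).as_rotvec()/np.pi).round(4),"shift",(R.inv().apply(np.array(p)-s["eef_pos"])/250).round(4))
E
python3 -c "
from h import *
plan([417.5,-227.5,190],-60)"
```

```text
t 0.4 rpy [-180.     0.    21.5] pos [ 228.8 -581.5  231.2] F [-0.5  0.7  0.8] M [ 0.07  0.05 -0.05]
turn [-1.000e-04  1.000e-04  4.526e-01] shift [ 1.221  -1.0414  0.1649]
```

>>> carry_out --pt "0 0 0.23 0.65 -0.55 0.05 -1" --pt "0 0 0.23 0.65 -0.55 0.05 -1" --pt "0 0 0.23 0.65 -0.55 0.05 -1" --pt "0 0 0.23 0.65 -0.55 0.05 -1" --pt "0 0 0.45 1 -0.9 0.05 -1" --pt "0 0 0.45 1 -0.9 0.05 -1" --pt "0 0 0.45 1 -0.9 0.05 -1" --pt "0 0 0.45 1 -0.9 0.05 -1" --force 40

```text
clock: 1.4
eef_pos: [379.6, -279.5, 219.0]
tcp_rot: [-3.141, -0.0, -1.043]
contact_force: [-0.3, -0.4, 0.2]
opening: 1.006
grasp_force: 0.0
```

```bash
python3 -c "
from h import *
plan([417.5,-227.5,170],-60)"
```

```text
t 1.4 rpy [-180.    -0.   -59.7] pos [ 379.6 -279.5  219. ] F [-0.3 -0.4  0.2] M [ 0.04 -0.04 -0.05]
turn [-0.0001 -0.0001  0.0015] shift [-0.1033 -0.2358  0.196 ]
```

>>> carry_out --pt "0 0 0 -0.103 -0.236 0.1 -1" --pt "0 0 0 -0.103 -0.236 0.196 -1" --pt "0 0 0 -0.103 -0.236 0.196 -1" --pt "0 0 0 -0.103 -0.236 0.196 -1"

```text
clock: 1.9
eef_pos: [417.0, -229.1, 170.5]
tcp_rot: [-3.141, -0.001, -1.039]
contact_force: [-0.2, 0.0, 0.3]
opening: 1.0
grasp_force: 0.0
```

```bash
python3 -c "
from h import *
plan([417.5,-227.5,111],-60)
a=save('scene','s1');b=save('top','t1')
im=np.hstack([cv2.resize(a[130:350,210:430],(400,400)),cv2.resize(b[160:340,290:470],(400,400))]);cv2.imwrite('pics/c1.png',im[...,::-1])"
```

```text
t 1.9 rpy [-180.    -0.   -59.5] pos [ 417.  -229.1  170.5] F [-0.2  0.   0.3] M [-0.06  0.    0.02]
turn [-0.0001 -0.0002  0.0026] shift [-0.0049 -0.0048  0.2382]
```

View pics/c1.png

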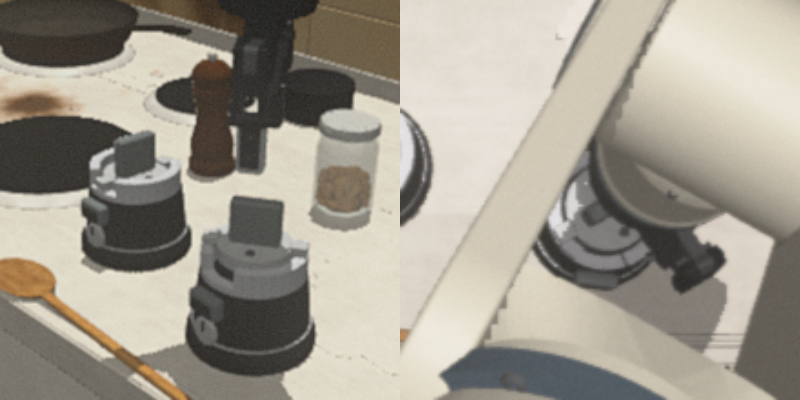

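```bash
python3 -c "
from h import *
f=lambda n,p,o,k:[round(float(x),0) for x in ((proj(n,p)[1]-o[1])*k,(proj(n,p)[0]-o[0])*k)]
for p in ([417,-229,170],[380,-250,183],[454,-208,183],[417.5,-227.5,137]): print(p,f('scene',p,(130,210),400/220),f('top',p,(160,290),400/180))"
```

```text
[417, -229, 170] [259.0, 161.0] [223.0, 195.0]
[380, -250, 183] [249.0, 168.0] [257.0, 248.0]
[454, -208, 183] [269.0, 127.0] [194.0, 138.0]
[417.5, -227.5, 137] [256.0, 197.0] [214.0, 200.0]
```

The near fingertip is at (250,170) and the grip top at (255,198) in the crop. Both match their projections, so I'll descend and close.

>>> carry_out --pt "0 0 0.003 -0.005 -0.005 0.12 -1" --pt "0 0 0.003 -0.005 -0.005 0.236 -1" --pt "0 0 0.003 -0.005 -0.005 0.236 -1" --pt "0 0 0.003 -0.005 -0.005 0.236 1" --pt "0 0 0.003 -0.005 -0.005 0.236 1" --pt "0 0 0.003 -0.005 -0.005 0.236 1" --pt "0 0 0.003 -0.005 -0.005 0.236 1" --pt "0 0 0.003 -0.005 -0.005 0.236 1" --force 30

```text
clock: 3.0
eef_pos: [417.4, -226.9, 111.1]
tcp_rot: [-3.141, -0.0, -1.048]
contact_force: [-0.3, 0.0, 4.1]
opening: 0.154
grasp_force: 37.8
```

```bash
python3 -c "
from h import *
plan([417.5,-227.5,111],-7); print(r.sense()['opening']*85,r.sense()['grasp_force'])"
```

```text
t 3.0 rpy [-180.    -0.   -60.1] pos [ 417.4 -226.9  111.1] F [-0.3  0.   4.1] M [ 0.04  0.2  -0.06]
turn [ 0.000e+00 -1.000e-04 -2.948e-01] shift [0.002  0.0009 0.0004]
13.10794302477388 37.820865511894226
```

Gripped, at 13 mm opening. Now turn with a light press.

>>> carry_out --pt "0 0 -0.05 0 0 0.004 1" --pt "0 0 -0.1 0 0 0.004 1" --pt "0 0 -0.15 0 0 0.004 1" --pt "0 0 -0.2 0 0 0.004 1" --pt "0 0 -0.25 0 0 0.004 1" --pt "0 0 -0.295 0 0 0.004 1" --pt "0 0 -0.295 0 0 0.008 1" --pt "0 0 -0.295 0 0 0.012 1"

```text
clock: 4.0
eef_pos: [416.9, -227.0, 107.7]
tcp_rot: [3.141, 0.001, -0.124]
contact_force: [-4.8, -4.6, 2.2]
opening: 0.155
grasp_force: 37.4
```

```bash
python3 -c "
from h import *
plan([417.5,-227.5,97],-7)"
```

```text
t 4.0 rpy [180.    0.   -7.1] pos [ 416.9 -227.   107.7] F [-4.8 -4.6  2.2] M [-0.76  0.67  0.05]
turn [ 0.0001  0.0002 -0.0007] shift [0.0025 0.0015 0.0427]
```

Force stays low as it descends, so it is in the notches. I'll lower it slowly the rest of the way.

>>> carry_out --pt "0 0 0 0 0 0.012 1" --pt "0 0 0 0 0 0.024 1" --pt "0 0 0 0 0 0.034 1" --pt "0 0 0 0 0 0.042 1" --pt "0 0 0 0 0 0.042 1"

```text
clock: 4.62
eef_pos: [417.0, -227.1, 97.1]
tcp_rot: [3.141, 0.001, -0.124]
contact_force: [-4.1, -4.0, 1.5]
opening: 0.158
grasp_force: 37.4
```

```bash
python3 -c "
from h import *
plan([417.5,-227.5,97],-7)
a=save('scene','s2');cv2.imwrite('pics/c2.png',cv2.resize(a[150:350,230:430],(560,560),interpolation=cv2.INTER_CUBIC)[...,::-1])"
```

```text
t 4.625 rpy [180.    0.   -7.1] pos [ 417.  -227.1   97.1] F [-4.1 -4.   1.5] M [-0.76  0.58  0.03]
turn [ 0.0001  0.0002 -0.0006] shift [0.0023 0.0015 0.0006]
```

View pics/c2.png

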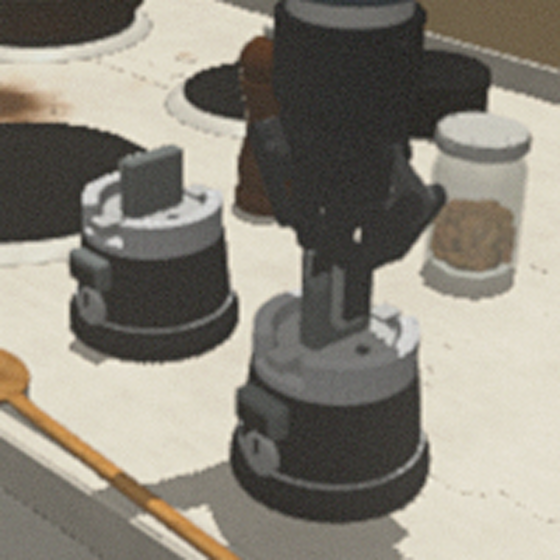

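The lugs sit below the rim in the notches, with the disc low in the collar at about (335,345). The TCP has dropped 14 mm. I'll let go and retract straight up.

>>> carry_out --pt "0 0 0 0 0 0 0" --pt "0 0 0 0 0 0 0" --pt "0 0 0 0 0 0 0" --pt "0 0 0 0 0 -0.1 0" --pt "0 0 0 0 0 -0.3 0" --pt "0 0 0 0 0 -0.5 0" --pt "0 0 0 0 0 -0.5 0"

```text
clock: 5.55
eef_pos: [419.5, -228.0, 226.0]
tcp_rot: [3.139, -0.007, -0.122]
contact_force: [-0.5, 0.9, -0.4]
opening: 0.498
grasp_force: 0.0
```

```bash
python3 -c "
from h import *
plan([417.5,-227.5,97],-7)
a=save('scene','s3');cv2.imwrite('pics/c3.png',cv2.resize(a[150:350,230:430],(560,560),interpolation=cv2.INTER_CUBIC)[...,::-1])"
```

```text
t 5.55 rpy [179.9  -0.4  -7. ] pos [ 419.5 -228.   226. ] F [-0.5  0.9 -0.4] M [-0.04 -0.01 -0.  ]
turn [ 0.0008 -0.0022  0.0001] shift [-0.0118 -0.0022  0.5158]
```

View pics/c3.png

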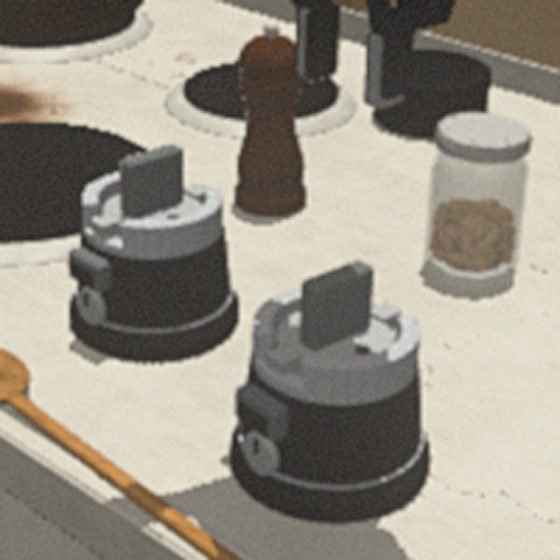

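The carrier at (335,330) now sits home and level, just like the other one at (150,210). The gripper is clear, so I'm handing in.

```bash
python3 -c "
from rig import r
print(r.sign_off())"
```

```text
the job is handed in; nothing more can be done
None
```

The high carrier was turned about 53°, dropped 14 mm into its notches and was released, with the other carrier untouched; I turned it anticlockwise from above because the images showed its lugs clockwise of the notches, opposite to the brief, and the job was handed in at about 5.6 s with no verdict returned.

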